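Clear the test fixture and hold the off-centre probe arm over it

TASK

Clear the green test fixture: pack the black spacer and the orange-capped jar standing on it into the blue parts box, upright beside the brass collar so that all three stand side by side. Then lift the probe arm by its balance point and finish while still holding it, level and still, about 5 cm above the fixture's green deck, with its heavy block straight above the seat between the two steel rails and its pin straight above the brass bush, ready to be lowered. Leave the controller, the screwdriver and the hand knob where they are.

Things in the scene. Friction and masses are not known exactly. Their poses are not given: they have to be found in the camera images.
- fixture: Fixed fixture: black base with green deck, x -95 to +155, y -50 to +50 mm, deck top 20 mm above the bench. Rails rise 8 mm, the bush 15 mm above the deck. Origin on the bench, below where the arm's balance point belongs; x along the length, towards the bush, z up. In its proper place the arm's frame is straight above this one, x the same way. Turned up to 0.35 rad from world x.
- seat (a point): Centre of the white seat between the two steel rails (50 mm apart inside), on the deck surface; at x -55 mm in the fixture frame. The arm's heavy block belongs above it.
- bush (a point): Centre of the top of the brass bush (30 mm outside diameter, 20 mm bore, 15 mm tall), at x +125 mm in the fixture frame. The arm's pin belongs above it.
- probe: Loose off-centre probe arm, 0.4 to 0.7 kg, standing on block and pin beside the fixture, either side, turned up to 0.4 rad. Dark steel block 44 x 44 x 60 mm tall at x -55; aluminium bar 20 wide, x -33 to +139, z 36 to 58, black stripe on top; brass pin 12 mm thick below the bar at x +125. Origin at foot level below the balance point; x from block to pin, z up.
- balance (a point): Balance point of the probe arm, on the bar's centreline, 47 mm above the feet, 55 mm from the block's centre (33 mm from its face) towards the pin. The bar is free on both sides here, 20 mm wide along the arm's y.
- block_foot (a point): Centre of the underside of the arm's heavy block.
- pin_foot (a point): Centre of the lower end of the arm's brass pin.
- box: Fixed blue open box, outside 146 x 58 x 25 mm tall, walls and floor 5 mm, inside 136 x 48, on the bench on the other side of the fixture from the probe arm. Origin: centre of underside; x along its length; turned up to 0.4 rad. Holds three pieces in one row along x, 45 mm apart: the collar is at about x -45; x 0 and x +45 are free.
- spacer: Loose black square spacer, 38 x 38 x 65 mm tall, 0.13 kg, yellow band near its foot, standing upright on the deck. Origin: centre of underside; x, y square to its sides. Spacer and jar stand in a row along the fixture's length, at about x +11 and +73 mm in its frame, in either order, turned little from the fixture.
- jar: Loose round white jar with an orange cap, closed, 38 mm in diameter all the way up, 65 mm tall, about 0.1 kg, standing on the deck. Origin at the centre of its underside.
- collar: Loose solid brass collar, 38 mm in diameter, 65 mm tall, 0.2 kg, already standing in the box at one end. Origin at the centre of its underside.
- controller: Bystander: grey controller, 80 x 110 x 45 mm, with a blue and an orange panel, beyond the fixture. Origin at the centre of its underside.
- driver: Bystander: screwdriver lying on the bench beyond the fixture.
- handknob: Bystander: black mushroom hand knob, 44 mm in diameter, 32 mm tall, on the bench beyond the fixture. Origin at the centre of its underside.

How it is judged:
By the outcome, as a careful person would: the job done as asked, in the order asked, and still so for the second after the job is handed in, while the arm keeps its last pose, push and grip.
It also fails if it takes over 67 s, if anything falls off the work surface, if the arm or the gripper's body presses on something with over 40 N, if the wrist force passes 120 N, or if a joint passes its speed limit or range.

ROBOT

A 7-joint arm with a two-finger parallel gripper is mounted at the origin on the work surface. World frame = base frame: x ahead of the robot, y to its left, z up, the work surface at z = 0. Lengths are in m, angles in rad, forces in N, time in s.
With the tool pointing down it reaches from about 0.425 to 0.925 m from the base axis. Payload 6.8 kg.
Tool frame: the origin (TCP) lies at the very end of the fingers, on their centre line; the grasp point (between the pads) lies 19 mm behind it; x points along the fingers, y is the direction in which the jaws open and shut, and the axes are right-handed (so a half turn about x gives the same grasp; the last joint's range is limited). The gripper opens to 85 mm and grips with 20 to 120 N. Pads are 22 mm wide; open, the fingers measure 114 mm over their backs; the gripper's body (76 mm by 85 mm) begins 54 mm behind the grasp point. The pads swing forward as they close: fully open they stand 13 mm farther back than shut.
Start: joints at [-1.44, 0.477, 0.022, 1.555, -0.011, 1.109, -0.083], TCP at [0.16, 0.656, 0.231] pointing down, gripper open.
Joint ranges: [-2.96, 2.96], [-0.34, 2.1], [-1.41, 1.46], [0.24, 2.44], [-1.37, 4.51], [0.17, 1.92], [-2.96, 2.96]. Speed limits (rad/s): [2.39, 2.39, 3.14, 3.14, 3.14, 3.14, 3.14].

INTERFACE

Orientations are given as a rotation vector (axis times angle).
In Python, from bench import get_obs, grab_frame, camera_info, hand_in gives the robot as it stands.
- The arm moves only by the tool apply_moves, never from a script. Its argument "series" is text: rows parted by semicolons, each of 7 numbers parted by spaces: the turn, a rotation vector about the tool's x, y, z in rad, then the shift along the tool's x, y, z in m, then the opening, from 0 (shut) to 1 (fully open). In form: wx wy wz tx ty tz hand; .... A call has 1 to 12 rows; each row is the pose to reach, as a shift and turn from the pose commanded when the call began, along the tool's axes at that moment; what a row does not reach only later rows make up. A row lasts 1/8 s, in which the tool goes at most 62.5 mm and 10.7 degrees, less where a joint would pass 70% of its speed; a pose out of reach is approached as far as the arm can. A call with a gripper value outside its range is refused whole. The fingers move at their own pace and stop on an object; "force" is the grip in N (left out, the last holds). Time passes only in rows, so rows that repeat a pose let the fingers close. It gives the time, the measured TCP pose, the force and the opening at its end, in the units of the state.
- get_obs(): the state, without advancing time (a new reading comes with each control period).
- grab_frame(name): name is "scene" or "side" or "wrist"; returns the picture (420x560x3 uint8, blue, green, red); there is no depth.
- camera_info(name): a dict with "fov_y" (degrees; the focal length in pixels is half the picture's height over the tangent of half this angle, whatever the lens; pixels are square), "cx", "cy" (the principal point, pixels), "D" ([k1, k2, p1, p2, k3] as OpenCV has them; the pictures are not rectified), "rvec" (rotation vector, rad) and "tvec" (3), from world to camera coordinates, as OpenCV has them. Camera axes: x right, y down, z forward; pixel columns grow to the right and rows downward; lengths in m; the calibration is good to about 2 mm. A picture is of the moment at which its call begins: read the wrist's pose just before it. camera_info takes no time and is no camera call; for the wrist camera it gives the pose at the moment of the call.
- hand_in(): hands the job in, once; it reports no verdict.
The state is a dict: "clock": time; "joints": joint angles; "qvel": joint speeds; "tau": joint torques, N m; "tcp_pos": TCP position; "orientation": TCP orientation; "contact_force": force on the tool from outside, world axes, zero at the start; "moment": the same for the moment, N m; "grip_width": finger opening in m.
Only numpy, scipy, OpenCV 4.12 (cv2) and the standard library are available. Lean on these libraries where they do the work, as an engineer would, in place of code of your own. Each camera call takes 0.05 s, during which the arm holds its last target.

## Working session

There is one attempt and no reset: what is moved stays moved. The work goes in short steps, Python scripts to look and compute and a tool call to move; the robot and the scene stay as the last step left them, time stands still between calls to the robot, and variables do not carry over. Pictures are saved under pics/ and viewed, and the job is handed in when it is done.

Besides the shell and the picture viewer there is one more tool, called after "Call:" by a JSON object that holds its "api" and its "payload", one argument or row to a line. apply_moves: Moves the arm, as the interface text tells. Its arguments: {"type":"object","properties":{"series":{"type":"string"},"force":{"type":"number"}},"required":["series"]}

```bash
mkdir -p pics; ls
python3 - <<'E'
from bench import *
import cv2
print(get_obs())
for n in ("scene","side","wrist"):
    ci=camera_info(n); print(n,ci)
    cv2.imwrite(f"pics/a_{n}.png",grab_frame(n))
E
```

```text
pics
{'clock': 0.0, 'joints': array([-1.44007466,  0.47777242,  0.02233236,  1.55645744, -0.01146538,
        1.10930598, -0.08308786]), 'qvel': array([-1.52767773e-04,  3.31183705e-04, -1.98251499e-04,  8.12663389e-04,
       -9.28573354e-05, -1.82480721e-03,  1.30644971e-03]), 'tau': array([-5.42826238e-04, -5.96449935e+01,  1.60802353e+00, -2.81188345e+01,
        1.25693937e-02,  9.38212004e-03, -2.08695823e-06]), 'tcp_pos': array([0.15955586, 0.65525781, 0.23034162]), 'orientation': array([ 0.1860196 ,  1.56271054, -0.18887498]), 'contact_force': array([-0.34327622, -0.90231767, -0.05447707]), 'moment': array([ 0.00842561, -0.01507142, -0.05132173]), 'grip_width': 0.08558226733681021}
scene {'fov_y': 48.59375199632716, 'cx': 276.6224909338641, 'cy': 206.87416649530087, 'D': array([-0.02581761,  0.        ,  0.        ,  0.        ,  0.        ]), 'rvec': array([ 1.40652446,  2.34487337, -0.72056345]), 'tvec': array([ 0.27726014, -0.37360953,  1.28722782])}
side {'fov_y': 49.779062151591305, 'cx': 283.86654463719964, 'cy': 207.6005310192234, 'D': array([-0.0508769,  0.       ,  0.       ,  0.       ,  0.       ]), 'rvec': array([ 0.13597542, -2.70810506,  1.51520388]), 'tvec': array([0.56619834, 0.09294403, 1.06149176])}
wrist {'fov_y': 63.88834477377964, 'cx': 279.62016120425267, 'cy': 212.3439895047015, 'D': array([-0.07375036,  0.        ,  0.        ,  0.        ,  0.        ]), 'rvec': array([-2.2827272 , -1.79271276, -0.25875007]), 'tvec': array([-0.67520869, -0.0368997 ,  0.37835848])}
```

View pics/a_scene.png

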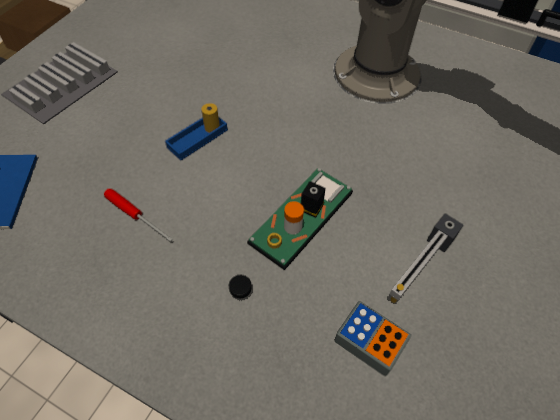

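View pics/a_side.png

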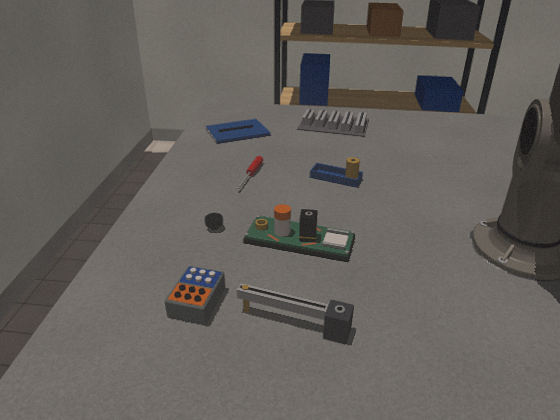

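View pics/a_wrist.png

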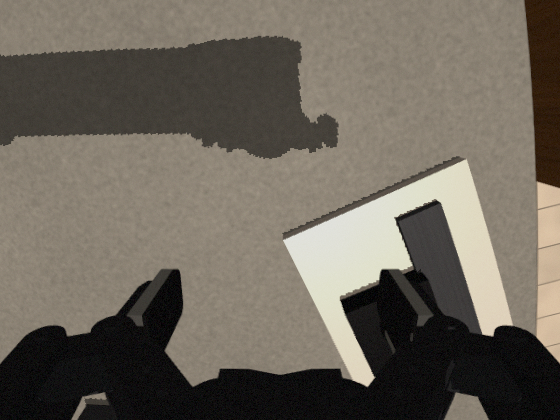

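The scene view shows the fixture at about (300,215), jar (293,215), spacer (313,195), box (197,135) with collar (210,115), and probe from block (447,228) to pin (398,292). The side view shows the same things. I'll measure next.

```bash
cat > h.py <<'E'
import numpy as np, cv2
from scipy.spatial.transform import Rotation as R
from bench import *
def K(ci):
    f=210/np.tan(np.radians(ci['fov_y'])/2); return np.array([[f,0,ci['cx']],[0,f,ci['cy']],[0,0,1]])
def rays(ci,px):
    px=np.asarray(px,float).reshape(-1,1,2)
    u=cv2.undistortPoints(px,K(ci),ci['D']).reshape(-1,2)
    Rm=cv2.Rodrigues(ci['rvec'])[0]; c=-Rm.T@ci['tvec']
    d=np.c_[u,np.ones(len(u))]@Rm
    return c,d
def onz(ci,px,z):
    c,d=rays(ci,px); return c+d*((z-c[2])/d[:,2])[:,None]
def proj(ci,P):
    return cv2.projectPoints(np.asarray(P,float).reshape(-1,1,3),ci['rvec'],ci['tvec'],K(ci),ci['D'])[0].reshape(-1,2)
def tri(obs):
    A=np.zeros((3,3));b=np.zeros(3)
    for ci,px in obs:
        c,d=rays(ci,[px]);d=d[0]/np.linalg.norm(d[0]);M=np.eye(3)-np.outer(d,d);A+=M;b+=M@c
    return np.linalg.solve(A,b)
E
python3 - <<'E'
from h import *
for n,(x0,y0,x1,y1) in dict(scene=(230,150,370,280),side=(230,190,370,270)).items():
    im=cv2.imread(f"pics/a_{n}.png")[y0:y1,x0:x1]; s=5
    cv2.imwrite(f"pics/z1_{n}.png",cv2.resize(im,None,fx=s,fy=s,interpolation=cv2.INTER_CUBIC))
im=cv2.imread("pics/a_scene.png")
cv2.imwrite("pics/z2.png",cv2.resize(im[95:165,155:240],None,fx=7,fy=7,interpolation=cv2.INTER_CUBIC))
cv2.imwrite("pics/z3.png",cv2.resize(im[205:310,380:475],None,fx=5.5,fy=5.5,interpolation=cv2.INTER_CUBIC))
E
```

```text
(no output)
```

View pics/z1_scene.png

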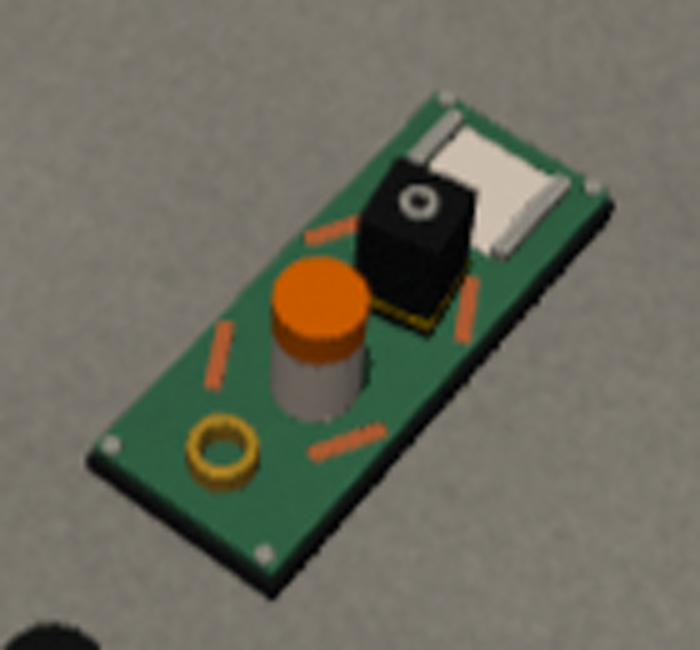

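View pics/z2.png

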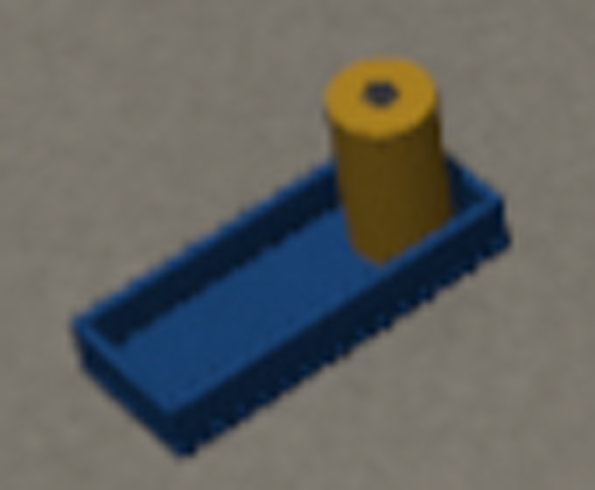

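View pics/z3.png

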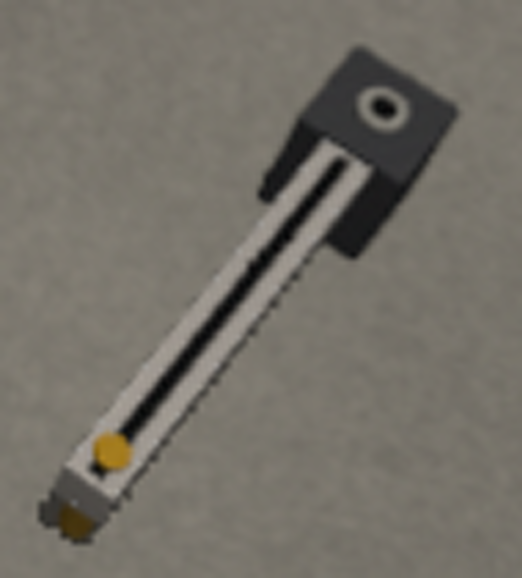

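View pics/z1_side.png

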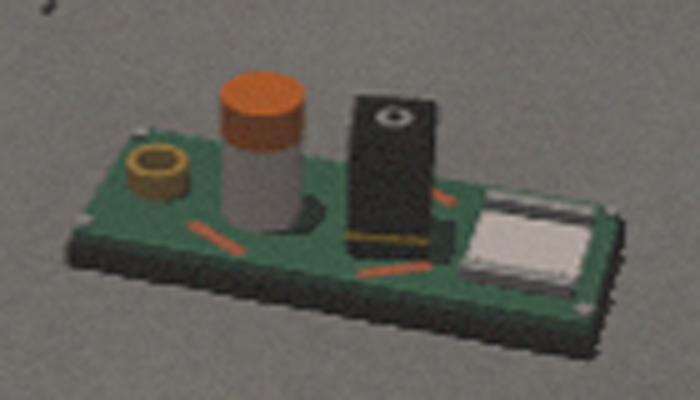

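Zooms: jar cap centre, spacer ring, bush, deck screws, collar top, block ring and pin head are all clear. I'll triangulate them and cast the rest onto known heights.

Run:
```python
from h import *
cs,cd=camera_info("scene"),camera_info("side")
def S(o,s,p): return np.array(o)+(np.array(p)+.5)/s-.5
sc={'s1':(447,97),'s2':(593,187),'s3':(110,446),'s4':(263,553),'jar':(321,298),'spacer':(419,202),'bush':(223,447)}
sd={'s1':(613,209),'s2':(584,309),'s3':(141,133),'s4':(83,219),'jar':(262,94),'spacer':(394,116),'bush':(158,159)}
sd={'s1':(613,209),'s2':(584,309),'s3':(141,133),'s4':(83,219),'jar':(262,94),'spacer':(394,116),'bush':(158,159)}
zz={'s1':.021,'s2':.021,'s3':.021,'s4':.021,'jar':.085,'spacer':.085,'bush':.035}
P={}
np.set_printoptions(precision=4,suppress=True)
for k in sc:
    a=S((230,150),5,sc[k]);b=S((230,190),5,sd[k])
    P[k]=(onz(cs,[a],zz[k])[0]+onz(cd,[b],zz[k])[0])/2
    print(k,tri([(cs,a),(cd,b)]),onz(cs,[a],zz[k])[0],onz(cd,[b],zz[k])[0])
print('fix yaw', [np.arctan2(*(P[i]-P[j])[1::-1]) for i,j in (('s3','s1'),('s4','s2'))], 'mid',(P['s1']+P['s2']+P['s3']+P['s4'])/4)
b=[(73,322),(178,411),(503,197),(440,150)]
q=onz(cs,[S((155,95),7,p) for p in b],.025);print('box',q, np.linalg.norm(q-np.roll(q,-1,0),axis=1))
print('collar',onz(cs,[S((155,95),7,(381,95))],.070))
r=onz(cs,[S((380,205),5.5,(383,108))],.060)[0];p=onz(cs,[S((380,205),5.5,(112,451))],.059)[0]
print('probe',r,p,np.linalg.norm(r-p),np.arctan2(*(p-r)[1::-1]))
```

```text
s1 [0.4055 0.0106 0.021 ] [0.4059 0.0108 0.021 ] [0.4053 0.0102 0.021 ]
s2 [0.4209 0.0896 0.0201] [0.4217 0.0898 0.021 ] [0.4209 0.0906 0.021 ]
s3 [ 0.6377 -0.0344  0.0185] [ 0.6393 -0.0334  0.021 ] [ 0.6369 -0.031   0.021 ]
s4 [0.6533 0.045  0.0204] [0.6535 0.045  0.021 ] [0.6533 0.046  0.021 ]
jar [0.5715 0.027  0.0838] [0.5724 0.0274 0.085 ] [0.5713 0.0288 0.085 ]
spacer [0.5106 0.041  0.0848] [0.5111 0.0413 0.085 ] [0.5104 0.0409 0.085 ]
bush [0.6232 0.0106 0.0331] [0.625  0.0117 0.035 ] [0.6222 0.0125 0.035 ]
fix yaw [np.float64(-0.18135854752820144), np.float64(-0.1902337671644374)] mid [0.5296 0.0285 0.021 ]
box [[ 0.5038 -0.3471  0.025 ]
 [ 0.5199 -0.2929  0.025 ]
 [ 0.3844 -0.2494  0.025 ]
 [ 0.3752 -0.2811  0.025 ]] [0.0565 0.1423 0.033  0.1445]
collar [[ 0.3994 -0.2844  0.07  ]]
probe [0.4409 0.3134 0.06  ] [0.6176 0.2711 0.059 ] 0.18169196588084227 -0.2349604856301579
```

```bash
cat >> h.py <<'E'
np.set_printoptions(precision=4,suppress=True)
def Rt(yaw,tilt=0):
    # tool x down, tool y at world angle yaw
    x=np.array([0,0,-1.]);y=np.array([np.cos(yaw),np.sin(yaw),0]);return np.c_[x,y,np.cross(x,y)]
def plan(pos,yaw):
    o=get_obs();R0=R.from_rotvec(o['orientation']).as_matrix()
    w=R.from_matrix(R0.T@Rt(yaw)).as_rotvec();t=R0.T@(np.array(pos)-o['tcp_pos'])
    print('t=%.2f'%o['clock'],'row: ',' '.join('%.4f'%v for v in np.r_[w,t]),' |t|=%.3f rows %.1f, ang rows %.1f'%(np.linalg.norm(t),np.linalg.norm(t)/.0625,np.degrees(np.linalg.norm(w))/10.7))
E
python3 - <<'E'
from h import *
o=get_obs();R0=R.from_rotvec(o['orientation']).as_matrix();print(R0)
print('tool y yaw',np.arctan2(R0[1,1],R0[0,1]))
ci=camera_info("wrist");Rm=cv2.Rodrigues(ci['rvec'])[0];c=-Rm.T@ci['tvec']
print('cam in tool',R0.T@(c-o['tcp_pos']),'axes in tool\n',R0.T@Rm.T)
for y in (1.385,1.385-np.pi): plan((.52,.035,.26),y)
E
```

```text
[[-0.0002  0.2365  0.9716]
 [-0.0014  0.9716 -0.2365]
 [-1.     -0.0014  0.0001]]
tool y yaw 1.332012143134996
cam in tool [-0.1418  0.0011 -0.0718] axes in tool
 [[-0.0002 -0.2844  0.9587]
 [ 1.     -0.0008 -0.0001]
 [ 0.0008  0.9587  0.2844]]
t=0.15 row:  -0.0530 0.0001 0.0014 -0.0287 -0.5176 0.4970  |t|=0.718 rows 11.5, ang rows 0.3
t=0.15 row:  3.0886 0.0021 -0.0001 -0.0287 -0.5176 0.4970  |t|=0.718 rows 11.5, ang rows 16.5
```

Call:
{"api": "apply_moves", "payload": {
  "series": "-0.053 0 0 -0.03 -0.518 0.497 1;-0.053 0 0 -0.03 -0.518 0.497 1;-0.053 0 0 -0.03 -0.518 0.497 1;-0.053 0 0 -0.03 -0.518 0.497 1;-0.053 0 0 -0.03 -0.518 0.497 1;-0.053 0 0 -0.03 -0.518 0.497 1;-0.053 0 0 -0.03 -0.518 0.497 1;-0.053 0 0 -0.03 -0.518 0.497 1;-0.053 0 0 -0.03 -0.518 0.497 1;-0.053 0 0 -0.03 -0.518 0.497 1;-0.053 0 0 -0.03 -0.518 0.497 1;-0.053 0 0 -0.03 -0.518 0.497 1"
}}

```text
clock: 1.65
tcp_pos: [0.521, 0.0312, 0.2615]
orientation: [0.149, 1.565, -0.15]
contact_force: [0.7, 0.7, 0.0]
grip_width: 0.0856
```

Run:
```python
from h import *
o=get_obs();print(o['tcp_pos'],np.abs(o['qvel']).max());plan((.52,.035,.26),1.385)
ci=camera_info("wrist");im=grab_frame("wrist")
cv2.imwrite("pics/b_wrist.png",im);np.save("b.npy",ci,allow_pickle=True)
print(np.abs(get_obs()['qvel']).max())
```

```text
[0.521  0.0312 0.2615] 0.5443305942536212
t=1.65 row:  -0.0044 0.0008 0.0007 0.0015 0.0035 -0.0017  |t|=0.004 rows 0.1, ang rows 0.0
0.10951965796444628
```

View pics/b_wrist.png

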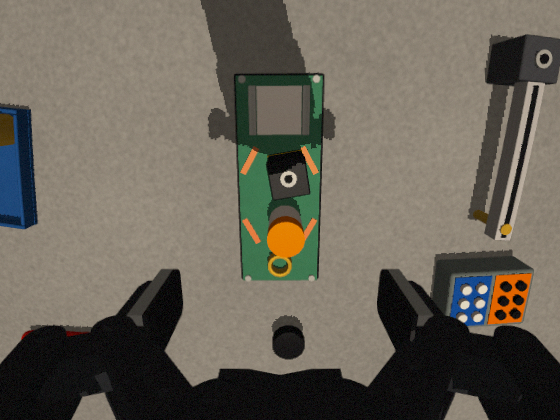

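The wrist view shows the deck at (235-323, 75-280), spacer ring (289,179), jar cap (286,239), bush (279,266) and the probe at right. I'll take a settled frame and measure from it.

Run:
```python
from h import *
ci=camera_info("wrist");im=grab_frame("wrist");cv2.imwrite("pics/c_wrist.png",im)
print(get_obs()['tcp_pos'],np.abs(get_obs()['qvel']).max())
s=8
cv2.imwrite("pics/c_z1.png",cv2.resize(im[140:215,255:330],None,fx=s,fy=s,interpolation=cv2.INTER_CUBIC))
cv2.imwrite("pics/c_z2.png",cv2.resize(im[65:290,225:335],None,fx=2.6,fy=2.6,interpolation=cv2.INTER_CUBIC))
hsv=cv2.cvtColor(im,cv2.COLOR_BGR2HSV)
g=cv2.inRange(hsv,(60,60,20),(90,255,255));g[300:]=0
c=np.vstack([x for x in cv2.findContours(g,0,1)[0] if len(x)>15]);r=cv2.minAreaRect(c);bx=cv2.boxPoints(r);print('deck px',bx)
q=onz(ci,bx,.02);print(q,q.mean(0)); e=q-np.roll(q,-1,0);print(np.linalg.norm(e,axis=1),np.arctan2(e[:,1],e[:,0]))
o=cv2.inRange(hsv,(5,180,150),(18,255,255));o[:,:262]=0;o[:,308:]=0;o[:195]=0;o[262:]=0
cc=max(cv2.findContours(o,0,1)[0],key=cv2.contourArea);(x,y),rr=cv2.minEnclosingCircle(cc);print('jar',x,y,rr,onz(ci,[(x,y)],.085))
```

```text
[0.5212 0.0308 0.2615] 0.0632629675288505
deck px [[237.  72.]
 [325.  72.]
 [325. 277.]
 [237. 277.]]
[[ 0.4018  0.0061  0.02  ]
 [ 0.4199  0.0985  0.02  ]
 [ 0.6593  0.0606  0.02  ]
 [ 0.6379 -0.0488  0.02  ]] [0.5297 0.0291 0.02  ]
[0.0942 0.2424 0.1114 0.2424] [-1.7646  2.9844  1.3777 -0.2283]
jar 288.93902587890625 236.35365295410156 19.50074005126953 [[0.5719 0.0289 0.085 ]]
```

View pics/c_z1.png

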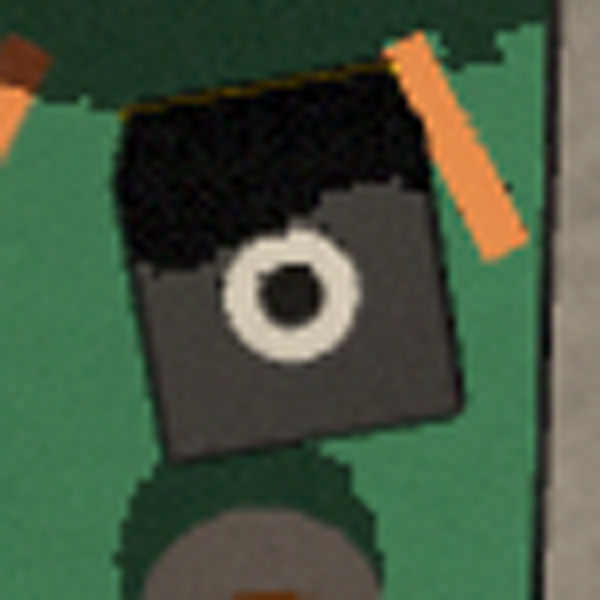

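View pics/c_z2.png

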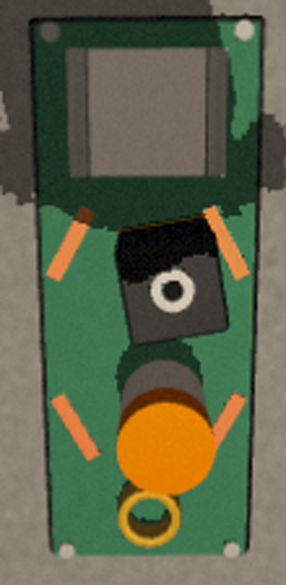

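Run:
```python
from h import *
ci=camera_info("wrist")
S=lambda o,s,p: np.array(o)+(np.array(p)+.5)/s-.5
f=lambda p:S((255,140),8,p)
q=onz(ci,[f((168,460)),f((462,412)),f((136,275)),f((432,195)),f((291,295))],.085);print(q)
print('spacer len',np.linalg.norm(q[1]-q[0]),'yaw y-edge',np.arctan2(*(q[1]-q[0])[1::-1]),'x-edge',[np.arctan2(*(q[i]-q[j])[1::-1]) for i,j in((0,2),(1,3))])
g=lambda p:S((225,65),2.6,p)
s=onz(ci,[g(p) for p in((50,30),(244,30),(66,551),(232,551))],.021);print(s,s.mean(0),[np.arctan2(*(s[i]-s[j])[1::-1]) for i,j in((2,0),(3,1))])
b=onz(ci,[g((150,516))],.035);print('bush',b)
# seat corners
e=onz(ci,[g(p) for p in((88,47),(206,47),(88,177),(206,177))],.022);print('seat',e.mean(0))
```

```text
[[0.5279 0.0263 0.085 ]
 [0.5288 0.0624 0.085 ]
 [0.5049 0.027  0.085 ]
 [0.5022 0.0633 0.085 ]
 [0.5108 0.0447 0.085 ]]
spacer len 0.036108901971296195 yaw y-edge 1.5447381688334534 x-edge [np.float64(-0.02997391793722445), np.float64(-0.033180301765798996)]
[[ 0.4062  0.0152  0.021 ]
 [ 0.4215  0.0935  0.021 ]
 [ 0.6384 -0.0293  0.021 ]
 [ 0.6538  0.0497  0.021 ]] [0.53   0.0323 0.021 ] [np.float64(-0.18910038690109943), np.float64(-0.18636925540010862)]
bush [[0.6214 0.0154 0.035 ]]
seat [0.4465 0.048  0.022 ]
```

Run:
```python
from h import *
for i in range(3):
    o=get_obs();print(o['clock'],o['tcp_pos'],np.arctan2(*R.from_rotvec(o['orientation']).as_matrix()[1::-1,1]),np.abs(o['qvel']).max(), o['joints'])
    ci=camera_info("wrist");print(proj(ci,[(.5108,.041,.085)]))
    grab_frame("wrist") if i<2 else 0
plan((.5108,.043,.13),1.541)
```

```text
1.75 [0.5212 0.0308 0.2615] 1.3784308109769516 0.0632629675288505 [-0.5516  0.1981  0.4325  1.9066 -0.093   1.0558  1.2977]
[[287.125  177.1779]]
1.8 [0.5203 0.0333 0.2612] 1.3812027520926722 0.04780434839558036 [-0.5537  0.1975  0.4298  1.9077 -0.0935  1.056   1.2961]
[[284.6485 178.9171]]
1.85 [0.5198 0.035  0.261 ] 1.384033444284598 0.027834429530642416 [-0.5552  0.1971  0.4279  1.9084 -0.0937  1.056   1.2957]
[[282.9768 179.963 ]]
t=1.85 row:  -0.1570 -0.0008 0.0000 0.1310 0.0062 -0.0102  |t|=0.132 rows 2.1, ang rows 0.8
```

Run:
```python
from h import *
for k in range(2):
    ci=camera_info("wrist");im=grab_frame("wrist")
cv2.imwrite("pics/d_wrist.png",im);print(get_obs()['tcp_pos'])
hsv=cv2.cvtColor(im,cv2.COLOR_BGR2HSV)
o=cv2.inRange(hsv,(5,180,150),(18,255,255));o[:,:255]=0;o[:,305:]=0;o[:198]=0;o[262:]=0
cc=max(cv2.findContours(o,0,1)[0],key=cv2.contourArea);(x,y),rr=cv2.minEnclosingCircle(cc);print('jar',x,y,rr,onz(ci,[(x,y)],.085))
w=cv2.inRange(hsv,(0,0,150),(180,60,255));w[:165]=0;w[200:]=0;w[:,:275]=0;w[:,:270]=0;w[:,305:]=0
yx=np.argwhere(w);print(len(yx));c=yx.mean(0)[::-1];print('ring',c,onz(ci,[c],.085))
# probe, ring of block and pin
cv2.imwrite("pics/d_z.png",cv2.resize(im[25:250,460:560],None,fx=2.6,fy=2.6,interpolation=cv2.INTER_CUBIC))
cv2.imwrite("pics/d_f.png",cv2.resize(im[65:290,225:335],None,fx=2.6,fy=2.6,interpolation=cv2.INTER_CUBIC))
import pickle;pickle.dump(ci,open("d.pkl","wb"))
```

```text
[0.5194 0.0364 0.261 ]
jar 283.5347595214844 239.0791473388672 22.38886833190918 [[0.57   0.0316 0.085 ]]
147
ring [283.4218 181.6395] [[0.5122 0.0421 0.085 ]]
```

View pics/d_z.png

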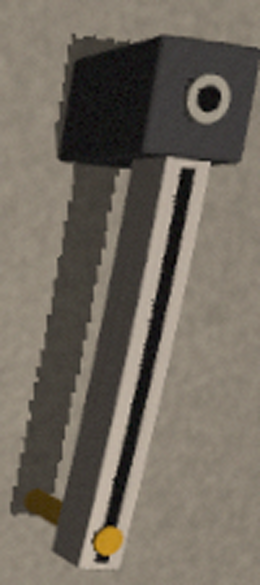

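View pics/d_f.png

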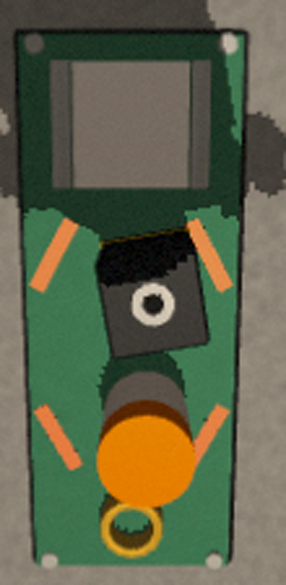

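Run:
```python
from h import *
import pickle
ci=pickle.load(open("d.pkl","rb"))
S=lambda o,s,p: np.array(o)+(np.array(p)+.5)/s-.5
g=lambda p:S((225,65),2.6,p)
s=onz(ci,[g(p) for p in((34,43),(230,43),(50,561),(214,561))],.021);print(s.mean(0),[np.arctan2(*(s[i]-s[j])[1::-1]) for i,j in((2,0),(3,1))])
print('bush',onz(ci,[g((132,526))],.035),'jar',onz(ci,[g((146,459))],.085),'ring',onz(ci,[g((153,304))],.085))
q=onz(ci,[g((113,357)),g((209,341))],.085);print('yaw',np.arctan2(*(q[1]-q[0])[1::-1]))
h=lambda p:S((460,25),2.6,p)
b=onz(ci,[h((208,98))],.060)[0];p=onz(ci,[h((108,541))],.059)[0];print('probe',b,p,np.linalg.norm(b-p),np.arctan2(*(p-b)[1::-1]))
plan((.5110,.0415,.13),1.541)
```

```text
[0.5314 0.0299 0.021 ] [np.float64(-0.18651761328315222), np.float64(-0.19158164553375456)]
bush [[0.6224 0.0126 0.035 ]] jar [[0.5718 0.0285 0.085 ]] ring [[0.5122 0.0422 0.085 ]]
yaw 1.5554168880090444
probe [0.4435 0.3153 0.06  ] [0.6188 0.2718 0.059 ] 0.18054903419574309 -0.24338930268579267
t=1.95 row:  -0.1540 -0.0009 -0.0004 0.1310 0.0035 -0.0091  |t|=0.131 rows 2.1, ang rows 0.8
```

Call:
{"api": "apply_moves", "payload": {
  "series": "-0.16 0 0 0.13 0.0037 -0.009 1;-0.16 0 0 0.13 0.0037 -0.009 1;-0.16 0 0 0.13 0.0037 -0.009 1;-0.16 0 0 0.2 0.0037 -0.009 1;-0.16 0 0 0.211 0.0037 -0.009 1;-0.16 0 0 0.211 0.0037 -0.009 1;-0.16 0 0 0.211 0.0037 -0.009 1"
}}

```text
clock: 2.82
tcp_pos: [0.5137, 0.041, 0.0525]
orientation: [0.021, 1.567, -0.019]
contact_force: [0.4, -0.6, 1.2]
grip_width: 0.0856
```

Run:
```python
from h import *
plan((.5112,.0418,.05),1.547)
ci=camera_info("wrist");im=grab_frame("wrist");cv2.imwrite("pics/e_wrist.png",im)
plan((.5112,.0418,.05),1.547)
```

```text
t=2.83 row:  -0.0015 0.0035 -0.0012 0.0024 0.0008 -0.0026  |t|=0.004 rows 0.1, ang rows 0.0
t=2.88 row:  -0.0017 0.0035 -0.0012 0.0024 0.0009 -0.0024  |t|=0.004 rows 0.1, ang rows 0.0
```

View pics/e_wrist.png

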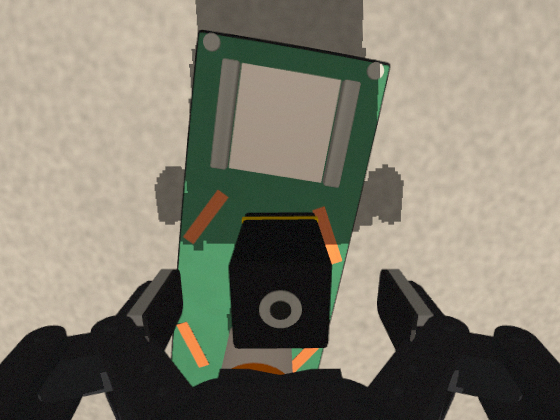

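The spacer sits square and centred between the fingers (280,308). Closing, then lifting.

Call:
{"api": "apply_moves", "payload": {
  "series": "0 0.0035 -0.001 0.001 0.0008 -0.0025 0.3;0 0.0035 -0.001 0.001 0.0008 -0.0025 0.2;0 0.0035 -0.001 0.001 0.0008 -0.0025 0.2;0 0.0035 -0.001 0.001 0.0008 -0.0025 0.2;0 0.0035 -0.001 0.001 0.0008 -0.0025 0.2;0 0.0035 -0.001 0.001 0.0008 -0.0025 0.2;0 0.0035 -0.001 -0.05 0.0008 -0.0025 0.2;0 0.0035 -0.001 -0.1 0.0008 -0.0025 0.2;0 0.0035 -0.001 -0.12 0.0008 -0.0025 0.2;0 0.0035 -0.001 -0.12 0.0008 -0.0025 0.2",
  "force": 40
}}

```text
clock: 4.12
tcp_pos: [0.5102, 0.0413, 0.1714]
orientation: [0.02, 1.571, -0.02]
contact_force: [-0.2, -0.3, -1.6]
grip_width: 0.0374
```

Run:
```python
from h import *
o=get_obs();print(o['tcp_pos'],o['grip_width'])
by=np.pi/2-.305
plan((.4428,-.2985,.17),by)
cv2.imwrite("pics/f_scene.png",grab_frame("scene"))
```

```text
[0.5102 0.0413 0.1714] 0.03740455627821881
t=4.12 row:  0.2792 -0.0007 -0.0000 0.0014 -0.3414 -0.0586  |t|=0.346 rows 5.5, ang rows 1.5
```

View pics/f_scene.png

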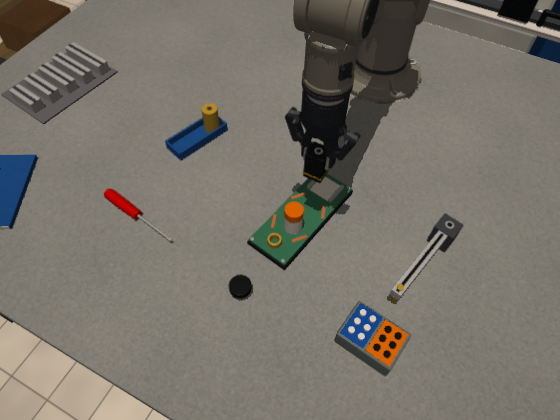

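The spacer is held (width 37.4 mm). Moving above the box.

Call:
{"api": "apply_moves", "payload": {
  "series": "0.279 0 0 0.001 -0.3414 -0.0586 0.2;0.279 0 0 0.001 -0.3414 -0.0586 0.2;0.279 0 0 0.001 -0.3414 -0.0586 0.2;0.279 0 0 0.001 -0.3414 -0.0586 0.2;0.279 0 0 0.001 -0.3414 -0.0586 0.2;0.279 0 0 0.001 -0.3414 -0.0586 0.2;0.279 0 0 0.001 -0.3414 -0.0586 0.2;0.279 0 0 0.001 -0.3414 -0.0586 0.2;0.279 0 0 0.001 -0.3414 -0.0586 0.2;0.279 0 0 0.001 -0.3414 -0.0586 0.2"
}}

```text
clock: 5.42
tcp_pos: [0.4424, -0.2974, 0.1696]
orientation: [0.237, 1.561, -0.239]
contact_force: [-0.2, 0.6, -1.5]
grip_width: 0.0375
```

Run:
```python
from h import *
by=np.pi/2-.305
grab_frame("wrist");grab_frame("wrist");grab_frame("wrist")
ci=camera_info("wrist");im=grab_frame("wrist");cv2.imwrite("pics/g_wrist.png",im)
import pickle;pickle.dump(ci,open("g.pkl","wb"))
plan((.4428,-.2985,.17),by)
```

```text
t=5.62 row:  0.0009 -0.0030 0.0018 -0.0001 -0.0001 0.0007  |t|=0.001 rows 0.0, ang rows 0.0
```

View pics/g_wrist.png

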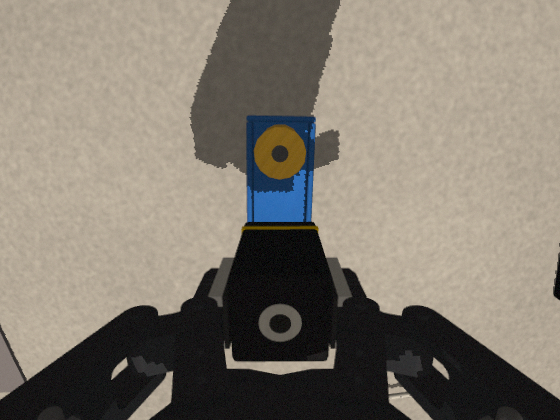

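Run:
```python
from h import *
im=cv2.imread("pics/g_wrist.png");cv2.imwrite("pics/g_z.png",cv2.resize(im[105:235,230:330],None,fx=4.6,fy=4.6,interpolation=cv2.INTER_CUBIC))
```

```text
(no output)
```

View pics/g_z.png

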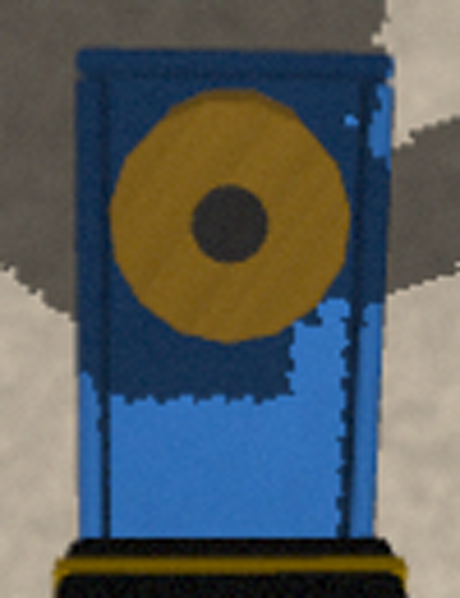

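Run:
```python
from h import *
import pickle
ci=pickle.load(open("g.pkl","rb"))
S=lambda p: np.array((230,105))+(np.array(p)+.5)/4.6-.5
q=onz(ci,[S(p) for p in((78,52),(390,55),(80,535),(372,535))],.025);print(q)
an=lambda v:np.arctan2(v[1],v[0])
print('left yaw',an(q[2]-q[0]),'right',an(q[3]-q[1]),'end y',an(q[1]-q[0])-np.pi/2,np.linalg.norm(q[1]-q[0]))
m=(q[0]+q[1])/2
for y in(-.305,-.29):print('centre',m+.073*np.array([np.cos(y),np.sin(y),0]))
print('collar',onz(ci,[S((230,216))],.07))
```

```text
[[ 0.3675 -0.3022  0.025 ]
 [ 0.3848 -0.249   0.025 ]
 [ 0.4536 -0.3313  0.025 ]
 [ 0.4706 -0.2771  0.025 ]]
left yaw -0.3261144447398585 right -0.3162306419698528 end y -0.3138169201906409 0.05591634406174819
centre [ 0.4458 -0.2975  0.025 ]
centre [ 0.4461 -0.2965  0.025 ]
collar [[ 0.399  -0.2835  0.07  ]]
```

Run:
```python
from h import *
plan((.444,-.2982,.038),np.pi/2-.312)
```

```text
t=5.62 row:  0.0079 -0.0029 0.0018 0.1319 0.0008 0.0021  |t|=0.132 rows 2.1, ang rows 0.0
```

Call:
{"api": "apply_moves", "payload": {
  "series": "0.008 0 0.001 0.05 0.0008 0.002 0.2;0.008 0 0.001 0.09 0.0008 0.002 0.2;0.008 0 0.001 0.11 0.0008 0.002 0.2;0.008 0 0.001 0.122 0.0008 0.002 0.2;0.008 0 0.001 0.13 0.0008 0.002 0.2;0.008 0 0.001 0.132 0.0008 0.002 0.2;0.008 0 0.001 0.132 0.0008 0.002 0.2;0.008 0 0.001 0.132 0.0008 0.002 0.2"
}}

```text
clock: 6.62
tcp_pos: [0.4441, -0.2988, 0.0384]
orientation: [0.245, 1.559, -0.246]
contact_force: [-0.5, -0.2, -0.7]
grip_width: 0.0376
```

Run:
```python
from h import *
print(get_obs()['contact_force']);plan((.444,-.2982,.036),np.pi/2-.312)
im=grab_frame("scene");cv2.imwrite("pics/i.png",cv2.resize(im[80:180,140:260],None,fx=5,fy=5,interpolation=cv2.INTER_CUBIC))
im=grab_frame("side");cv2.imwrite("pics/i2.png",cv2.resize(im[120:200,290:390],None,fx=6,fy=6,interpolation=cv2.INTER_CUBIC))
```

```text
[-0.4946 -0.1584 -0.7226]
t=6.62 row:  -0.0008 -0.0019 0.0010 0.0024 0.0005 -0.0003  |t|=0.002 rows 0.0, ang rows 0.0
```

View pics/i.png

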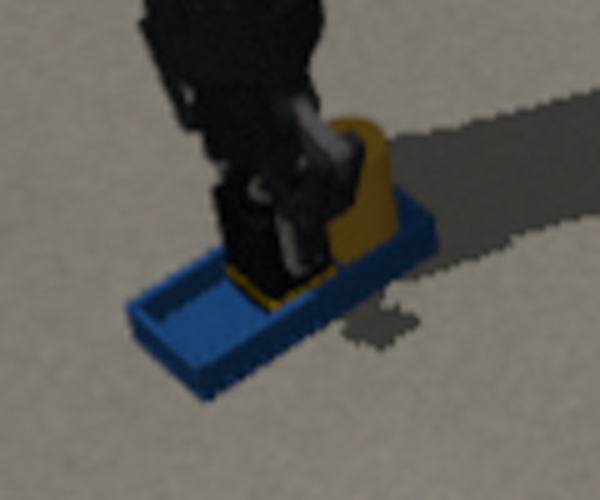

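View pics/i2.png

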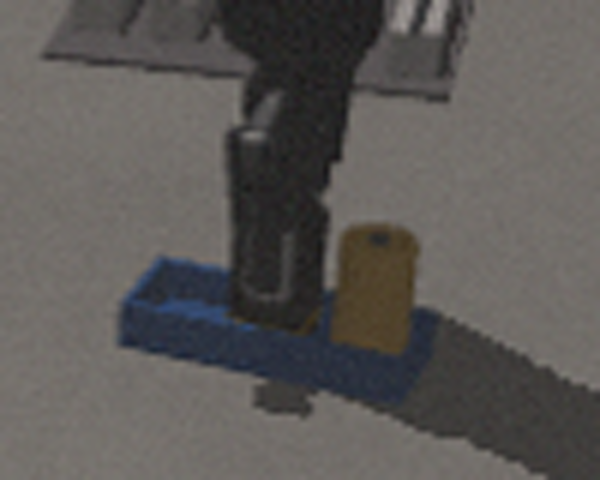

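The spacer is inside the box, between the walls and beside the collar. Setting it down, opening, and rising.

Call:
{"api": "apply_moves", "payload": {
  "series": "0 0 0 0.0015 0.0005 0 0.2;0 0 0 0.003 0.0005 0 0.2;0 0 0 0.003 0.0005 0 0.3;0 0 0 0.003 0.0005 0 0.5;0 0 0 0.003 0.0005 0 1;0 0 0 0.003 0.0005 0 1;0 0 0 0.003 0.0005 0 1;0 0 0 0.003 0.0005 0 1;0 0 0 -0.04 0.0005 0 1;0 0 0 -0.1 0.0005 0 1;0 0 0 -0.14 0.0005 0 1;0 0 0 -0.14 0.0005 0 1"
}}

```text
clock: 8.22
tcp_pos: [0.4461, -0.2992, 0.1809]
orientation: [0.244, 1.554, -0.247]
contact_force: [0.6, 0.2, -0.1]
grip_width: 0.0853
```

Run:
```python
from h import *
grab_frame("wrist")
ci=camera_info("wrist");im=grab_frame("wrist");cv2.imwrite("pics/j.png",im)
import pickle;pickle.dump(ci,open("j.pkl","wb"))
plan((.5717,.0284,.18),np.pi/2-.187)
```

```text
t=8.32 row:  -0.1255 -0.0029 0.0003 -0.0026 0.3495 0.0211  |t|=0.350 rows 5.6, ang rows 0.7
```

View pics/j.png

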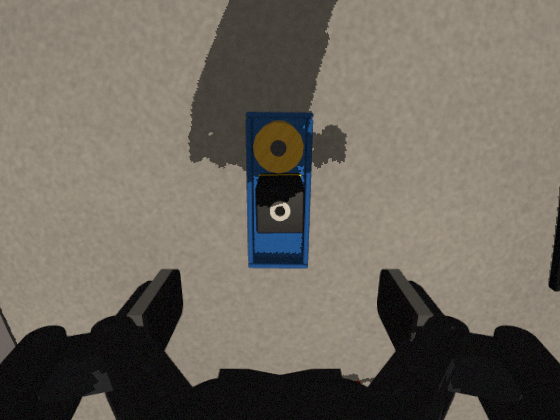

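Spacer upright at (280,211) beside the collar (278,148), free end at (278,267).

Run:
```python
from h import *
import pickle
ci=pickle.load(open("j.pkl","rb"))
q=onz(ci,[(246.5,113),(313,113),(249,268),(308,268)],.025);print(q,q.mean(0))
an=lambda v:np.arctan2(v[1],v[0])
print(an(q[2]-q[0]),an(q[3]-q[1]),np.linalg.norm(q[2]-q[0]))
s=onz(ci,[(280,211),(278,148)],.07);print('spacer,collar',s)
c=q.mean(0)[:2];y=-.312;u=np.array([np.cos(y),np.sin(y)]);v=np.array([-u[1],u[0]])
print([( (p[:2]-c)@u,(p[:2]-c)@v) for p in s], 'slot',c+.0445*u)
```

```text
[[ 0.3682 -0.3018  0.025 ]
 [ 0.3855 -0.2482  0.025 ]
 [ 0.5046 -0.3476  0.025 ]
 [ 0.5222 -0.2934  0.025 ]] [ 0.4451 -0.2977  0.025 ]
-0.32365691235927435 -0.3195321308961904 0.14392930529567383
spacer,collar [[ 0.4468 -0.2974  0.07  ]
 [ 0.4003 -0.2839  0.07  ]]
[(np.float64(0.0014677788219316754), np.float64(0.0008039418710294115)), (np.float64(-0.046892956781898525), np.float64(-0.0006213125244042635))] slot [ 0.4875 -0.3114]
```

Call:
{"api": "apply_moves", "payload": {
  "series": "-0.125 0 0 -0.002 0.3495 0.021 1;-0.125 0 0 -0.002 0.3495 0.021 1;-0.125 0 0 -0.002 0.3495 0.021 1;-0.125 0 0 -0.002 0.3495 0.021 1;-0.125 0 0 -0.002 0.3495 0.021 1;-0.125 0 0 -0.002 0.3495 0.021 1;-0.125 0 0 -0.002 0.3495 0.021 1;-0.125 0 0 -0.002 0.3495 0.021 1;-0.125 0 0 -0.002 0.3495 0.021 1;-0.125 0 0 -0.002 0.3495 0.021 1"
}}

```text
clock: 9.57
tcp_pos: [0.5715, 0.0267, 0.1793]
orientation: [0.149, 1.569, -0.149]
contact_force: [-0.3, 0.3, -0.3]
grip_width: 0.0853
```

Run:
```python
from h import *
plan((.5717,.0284,.05),np.pi/2-.187)
```

```text
t=9.57 row:  -0.0028 -0.0034 0.0008 0.1293 0.0018 0.0003  |t|=0.129 rows 2.1, ang rows 0.0
```

Call:
{"api": "apply_moves", "payload": {
  "series": "0 0 0 0.05 0.0012 0 1;0 0 0 0.1 0.0012 0 1;0 0 0 0.122 0.0012 0 1;0 0 0 0.129 0.0012 0 1;0 0 0 0.129 0.0012 0 1;0 0 0 0.129 0.0012 0 1"
}}

```text
clock: 10.32
tcp_pos: [0.5726, 0.0291, 0.0517]
orientation: [0.148, 1.567, -0.147]
contact_force: [-0.4, -0.5, -0.2]
grip_width: 0.0853
```

Run:
```python
from h import *
plan((.5717,.0284,.05),np.pi/2-.187)
cv2.imwrite("pics/k.png",grab_frame("wrist"))
```

```text
t=10.32 row:  -0.0011 -0.0010 -0.0003 0.0017 -0.0008 -0.0008  |t|=0.002 rows 0.0, ang rows 0.0
```

View pics/k.png

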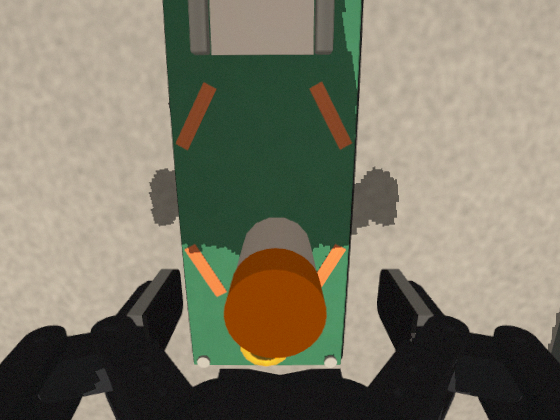

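The jar is between the fingers, about 1.5 mm to the left (275,312). Shift a little, grip, and lift.

Call:
{"api": "apply_moves", "payload": {
  "series": "0 0 0 0.0015 -0.002 0.0005 0.4;0 0 0 0.0015 -0.002 0.0005 0.2;0 0 0 0.0015 -0.002 0.0005 0.2;0 0 0 0.0015 -0.002 0.0005 0.2;0 0 0 0.0015 -0.002 0.0005 0.2;0 0 0 0.0015 -0.002 0.0005 0.2;0 0 0 -0.04 -0.002 0.0005 0.2;0 0 0 -0.1 -0.002 0.0005 0.2;0 0 0 -0.12 -0.002 0.0005 0.2;0 0 0 -0.12 -0.002 0.0005 0.2",
  "force": 40
}}

```text
clock: 11.62
tcp_pos: [0.573, 0.0273, 0.1716]
orientation: [0.148, 1.566, -0.147]
contact_force: [-0.4, -0.2, -2.0]
grip_width: 0.0369
```

Run:
```python
from h import *
cv2.imwrite("pics/l.png",grab_frame("wrist"))
print(get_obs()['grip_width'])
plan((.4875,-.3114,.17),np.pi/2-.312)
```

```text
0.037076493632027925
t=11.68 row:  0.1246 -0.0031 0.0004 0.0002 -0.3485 -0.0198  |t|=0.349 rows 5.6, ang rows 0.7
```

View pics/l.png

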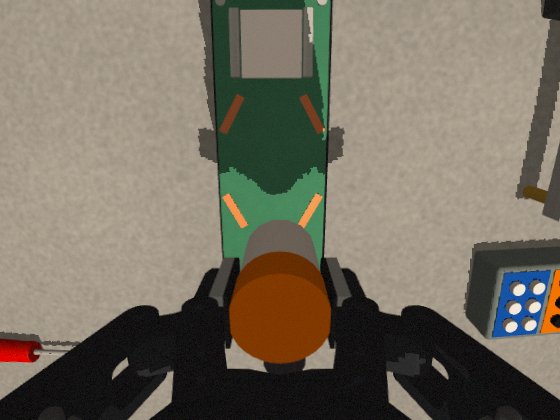

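Jar held, centred at (280,308). Moving above its slot.

Call:
{"api": "apply_moves", "payload": {
  "series": "0.125 -0.003 0 0 -0.3485 -0.02 0.2;0.125 -0.003 0 0 -0.3485 -0.02 0.2;0.125 -0.003 0 0 -0.3485 -0.02 0.2;0.125 -0.003 0 0 -0.3485 -0.02 0.2;0.125 -0.003 0 0 -0.3485 -0.02 0.2;0.125 -0.003 0 0 -0.3485 -0.02 0.2;0.125 -0.003 0 0 -0.3485 -0.02 0.2;0.125 -0.003 0 0 -0.3485 -0.02 0.2;0.125 -0.003 0 0 -0.3485 -0.02 0.2;0.125 -0.003 0 0 -0.3485 -0.02 0.2;0.125 -0.003 0 0 -0.3485 -0.02 0.2"
}}

```text
clock: 13.05
tcp_pos: [0.4878, -0.3109, 0.1707]
orientation: [0.244, 1.557, -0.245]
contact_force: [0.7, 0.8, -0.5]
grip_width: 0.037
```

Run:
```python
from h import *
grab_frame("side")
plan((.4875,-.3114,.038),np.pi/2-.312)
```

```text
t=13.10 row:  0.0000 0.0001 0.0006 0.1328 -0.0003 -0.0001  |t|=0.133 rows 2.1, ang rows 0.0
```

Call:
{"api": "apply_moves", "payload": {
  "series": "0 0 0 0.05 -0.0003 0 0.2;0 0 0 0.09 -0.0003 0 0.2;0 0 0 0.11 -0.0003 0 0.2;0 0 0 0.122 -0.0003 0 0.2;0 0 0 0.13 -0.0003 0 0.2;0 0 0 0.133 -0.0003 0 0.2;0 0 0 0.133 -0.0003 0 0.2;0 0 0 0.133 -0.0003 0 0.2"
}}

```text
clock: 14.1
tcp_pos: [0.4877, -0.3121, 0.0383]
orientation: [0.245, 1.556, -0.246]
contact_force: [0.2, -0.3, -0.5]
grip_width: 0.037
```

Run:
```python
from h import *
print(get_obs()['contact_force']);plan((.4875,-.3114,.036),np.pi/2-.312)
im=grab_frame("scene");a=cv2.resize(im[80:180,140:260],None,fx=4,fy=4,interpolation=cv2.INTER_CUBIC)
im=grab_frame("side");b=cv2.resize(im[110:200,290:370],None,fx=4,fy=4,interpolation=cv2.INTER_CUBIC)
cv2.imwrite("pics/m.png",np.hstack([a,np.pad(b,((0,40),(0,0),(0,0)))]))
```

```text
[ 0.2335 -0.3248 -0.4702]
t=14.10 row:  -0.0008 0.0010 0.0008 0.0023 0.0007 -0.0004  |t|=0.002 rows 0.0, ang rows 0.0
```

View pics/m.png

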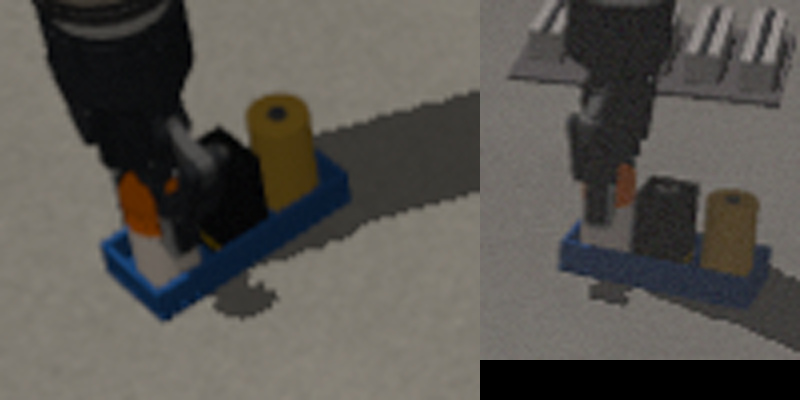

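The jar stands within the walls at the free end. Set it down, release, and rise.

Call:
{"api": "apply_moves", "payload": {
  "series": "0 0 0 0.0015 0.0005 0 0.2;0 0 0 0.003 0.0005 0 0.2;0 0 0 0.003 0.0005 0 0.3;0 0 0 0.003 0.0005 0 0.5;0 0 0 0.003 0.0005 0 1;0 0 0 0.003 0.0005 0 1;0 0 0 0.003 0.0005 0 1;0 0 0 0.003 0.0005 0 1;0 0 0 -0.04 0.0005 0 1;0 0 0 -0.1 0.0005 0 1;0 0 0 -0.16 0.0005 0 1;0 0 0 -0.16 0.0005 0 1"
}}

```text
clock: 15.7
tcp_pos: [0.4899, -0.3133, 0.2027]
orientation: [0.243, 1.548, -0.248]
contact_force: [0.3, -0.2, -0.7]
grip_width: 0.0855
```

Run:
```python
from h import *
grab_frame("side")
cv2.imwrite("pics/n.png",grab_frame("wrist"))
u=np.array([np.cos(-.239),np.sin(-.239)])
b=np.array([.442,.3143])+.055*u;print(b)
plan((*b,.22),np.pi/2-.239)
```

```text
[0.4954 0.3013]
t=15.80 row:  -0.0736 0.0010 0.0003 -0.0222 0.5851 -0.1809  |t|=0.613 rows 9.8, ang rows 0.4
```

View pics/n.png

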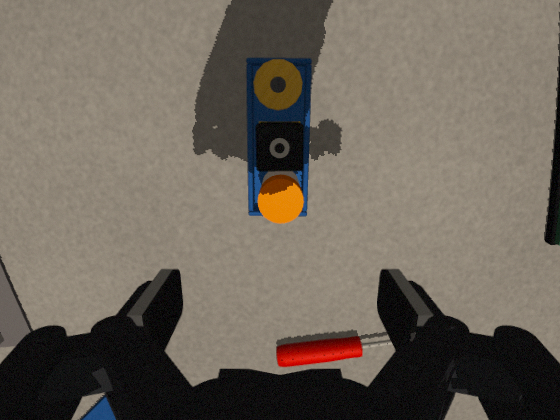

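All three stand upright in a row at (278,84), (280,147) and (280,200). Now to above the probe arm.

Call:
{"api": "apply_moves", "payload": {
  "series": "-0.074 0 0 -0.022 0.585 -0.181 1;-0.074 0 0 -0.022 0.585 -0.181 1;-0.074 0 0 -0.022 0.585 -0.181 1;-0.074 0 0 -0.022 0.585 -0.181 1;-0.074 0 0 -0.022 0.585 -0.181 1;-0.074 0 0 -0.022 0.585 -0.181 1;-0.074 0 0 -0.022 0.585 -0.181 1;-0.074 0 0 -0.022 0.585 -0.181 1;-0.074 0 0 -0.022 0.585 -0.181 1;-0.074 0 0 -0.022 0.585 -0.181 1;-0.074 0 0 -0.022 0.585 -0.181 1;-0.074 0 0 -0.022 0.585 -0.181 1"
}}

```text
clock: 17.3
tcp_pos: [0.4946, 0.2999, 0.2176]
orientation: [0.185, 1.565, -0.19]
contact_force: [0.0, -1.0, -0.7]
grip_width: 0.0853
```

Call:
{"api": "apply_moves", "payload": {
  "series": "0 0 0 0 0 0 1;0 0 0 0 0 0 1;0 0 0 0 0 0 1;0 0 0 0 0 0 1"
}}

```text
clock: 17.8
tcp_pos: [0.4954, 0.3008, 0.2194]
orientation: [0.187, 1.563, -0.188]
contact_force: [-0.2, -0.8, -0.6]
grip_width: 0.0851
```

Run:
```python
from h import *
print(np.abs(get_obs()['qvel']).max())
ci=camera_info("wrist");im=grab_frame("wrist");cv2.imwrite("pics/p.png",im)
import pickle;pickle.dump(ci,open("p.pkl","wb"))
plan((.4954,.3013,.22),np.pi/2-.239)
```

```text
0.0031909183525745616
t=17.85 row:  -0.0001 -0.0001 0.0006 -0.0007 0.0005 -0.0000  |t|=0.001 rows 0.0, ang rows 0.0
```

View pics/p.png

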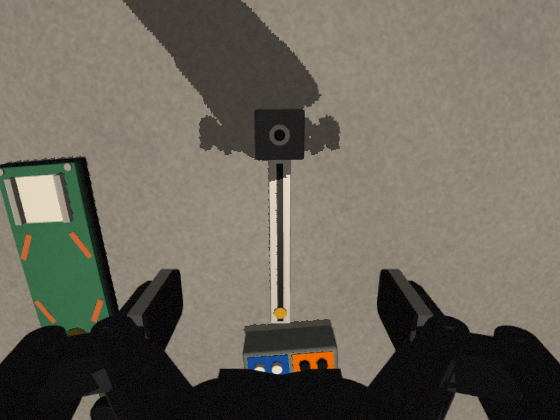

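Run:
```python
from h import *
import pickle
ci=pickle.load(open("p.pkl","rb"));im=cv2.imread("pics/p.png")
b=onz(ci,[(279.5,134.5)],.06)[0];p=onz(ci,[(280.3,313.5)],.059)[0]
an=np.arctan2(*(p-b)[1::-1]);u=(p-b)/np.linalg.norm(p-b)
print(b,p,np.linalg.norm(p-b),an,'bal',b+.055*u)
q=onz(ci,[(280,159.5)],.06)[0];print('face',q,(q-b)@u)
cv2.imwrite("pics/p_z.png",cv2.resize(im[100:330,240:320],None,fx=2.6,fy=2.6,interpolation=cv2.INTER_CUBIC))
```

```text
[0.4435 0.3144 0.06  ] [0.6192 0.2722 0.059 ] 0.18066587418508523 -0.23549554138078552 bal [0.497  0.3016 0.0597]
face [0.4649 0.3096 0.06  ] 0.021932285901921613
```

View pics/p_z.png

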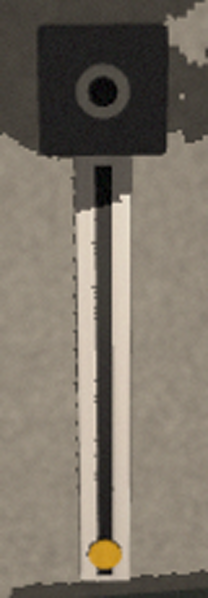

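Call:
{"api": "apply_moves", "payload": {
  "series": "0 0 0 0.06 0.0003 0.0006 1;0 0 0 0.12 0.0003 0.0006 1;0 0 0 0.16 0.0003 0.0006 1;0 0 0 0.182 0.0003 0.0006 1;0 0 0 0.1905 0.0003 0.0006 1;0 0 0 0.1905 0.0003 0.0006 1;0 0 0 0.1905 0.0003 0.0006 1;0 0 0 0.1905 0.0003 0.0006 1;0 0 0 0.1905 0.0003 0.0006 1"
}}

```text
clock: 18.98
tcp_pos: [0.4962, 0.3013, 0.0294]
orientation: [0.188, 1.562, -0.187]
contact_force: [-0.1, -0.4, 0.0]
grip_width: 0.0855
```

Run:
```python
from h import *
print(np.abs(get_obs()['qvel']).max())
ci=camera_info("wrist");im=grab_frame("wrist");cv2.imwrite("pics/q.png",im)
import pickle;pickle.dump(ci,open("q.pkl","wb"))
plan((.4962,.3013,.028),np.pi/2-.237)
s=grab_frame("scene");cv2.imwrite("pics/q_s.png",cv2.resize(s[190:310,370:490],None,fx=5,fy=5,interpolation=cv2.INTER_CUBIC))
```

```text
0.005696902776174845
t=19.02 row:  -0.0018 0.0003 0.0001 0.0012 0.0001 0.0001  |t|=0.001 rows 0.0, ang rows 0.0
```

View pics/q.png

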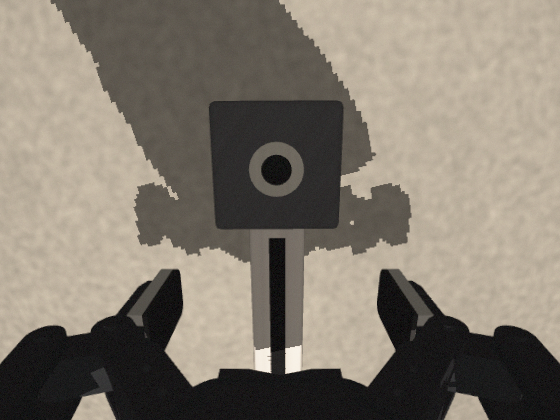

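View pics/q_s.png

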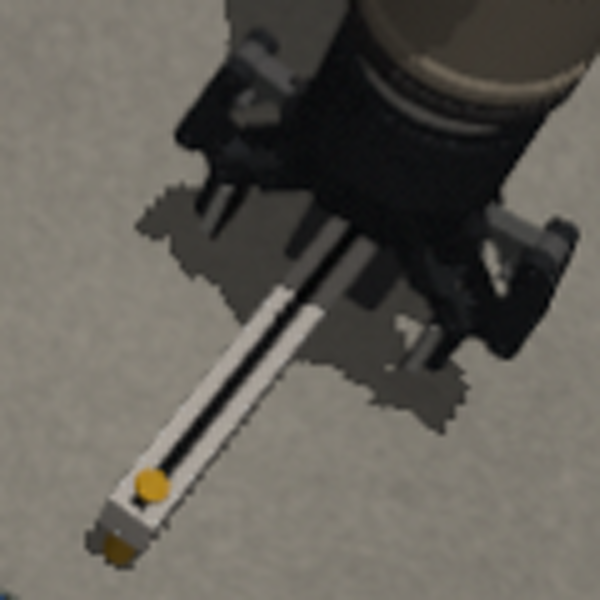

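Run:
```python
from h import *
import pickle
ci=pickle.load(open("q.pkl","rb"))
q=onz(ci,[(276.5,170),(277.5,228.5),(276.5,100.5),(209,105),(343,105)],.06)
o=get_obs();R0=R.from_rotvec(o['orientation']).as_matrix()
print((q-o['tcp_pos'])@R0,'rel TCP in tool (x,y,z)')
print(q)
```

```text
[[-0.0309  0.0002 -0.0533]
 [-0.0309  0.0005 -0.0328]
 [-0.0309  0.0003 -0.0755]
 [-0.0309 -0.0212 -0.0743]
 [-0.0309  0.0214 -0.0742]] rel TCP in tool (x,y,z)
[[0.4442 0.314  0.06  ]
 [0.4643 0.3094 0.06  ]
 [0.4227 0.3193 0.06  ]
 [0.4188 0.2982 0.06  ]
 [0.429  0.3395 0.06  ]]
```

Block face reads 32.8 mm and ring 53.3 mm behind the TCP (should be 33 and 55), and the bar is centred. Gripping.

Call:
{"api": "apply_moves", "payload": {
  "series": "0 0 0 0.001 0 0.0007 0.6;0 0 0 0.001 0 0.0007 0.3;0 0 0 0.001 0 0.0007 0;0 0 0 0.001 0 0.0007 0;0 0 0 0.001 0 0.0007 0;0 0 0 0.001 0 0.0007 0;0 0 0 0.001 0 0.0007 0;0 0 0 0.001 0 0.0007 0;0 0 0 0.001 0 0.0007 0",
  "force": 100
}}

```text
clock: 20.2
tcp_pos: [0.4966, 0.3007, 0.0279]
orientation: [0.187, 1.563, -0.188]
contact_force: [-1.8, -2.7, 5.6]
grip_width: 0.0191
```

Run:
```python
from h import *
o=get_obs();print(o['grip_width'],o['contact_force'],o['tcp_pos'])
ci=camera_info("wrist");im=grab_frame("wrist");cv2.imwrite("pics/r.png",im)
```

```text
0.019147258428444162 [-1.8163 -2.7287  5.5608] [0.4966 0.3007 0.0279]
```

View pics/r.png

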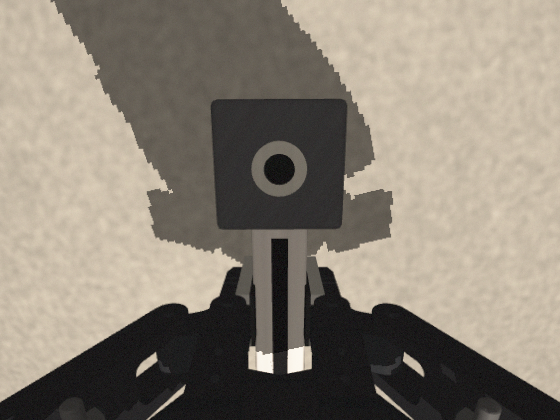

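The bar is gripped, aligned and centred. Lifting gently.

Call:
{"api": "apply_moves", "payload": {
  "series": "0 0 0 -0.005 0 0 0;0 0 0 -0.015 0 0 0;0 0 0 -0.03 0 0 0;0 0 0 -0.055 0 0 0;0 0 0 -0.085 0 0 0;0 0 0 -0.11 0 0 0;0 0 0 -0.12 0 0 0;0 0 0 -0.12 0 0 0;0 0 0 -0.12 0 0 0"
}}

```text
clock: 21.38
tcp_pos: [0.4958, 0.3006, 0.1468]
orientation: [0.186, 1.564, -0.189]
contact_force: [0.2, 0.4, -5.9]
grip_width: 0.0187
```

Run:
```python
from h import *
o=get_obs();print(o['grip_width'],o['contact_force'],o['moment'],o['tcp_pos'])
im=grab_frame("wrist");s=grab_frame("side")
cv2.imwrite("pics/s.png",np.hstack([cv2.resize(s[190:340,200:400],None,fx=2.8,fy=2.8),cv2.resize(im,None,fx=.42,fy=1.0)]))
plan((.5005,.0346,.15),np.pi/2-.187)
```

```text
0.018718291021503516 [ 0.2414  0.3751 -5.8895] [-0.0548 -0.004  -0.038 ] [0.4958 0.3006 0.1468]
t=21.48 row:  -0.0518 -0.0015 0.0024 -0.0028 -0.2573 0.0673  |t|=0.266 rows 4.3, ang rows 0.3
```

View pics/s.png

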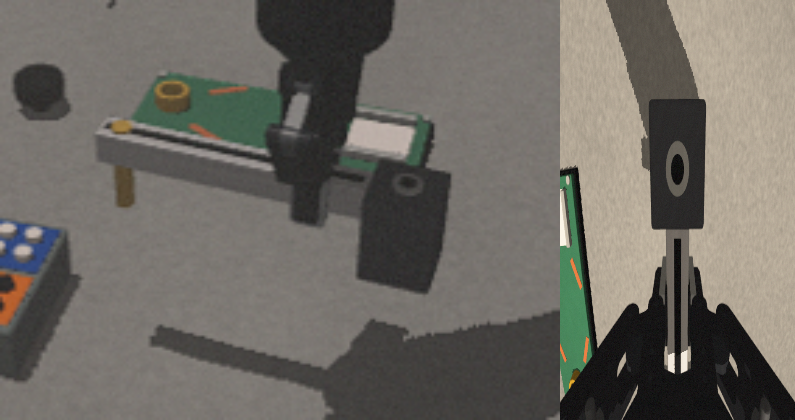

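The probe is lifted and level (5.9 N). Carrying it over the fixture.

Call:
{"api": "apply_moves", "payload": {
  "series": "-0.01 0 0 -0.003 -0.02 0.005 0;-0.02 0 0 -0.003 -0.05 0.013 0;-0.03 0 0 -0.003 -0.09 0.024 0;-0.04 0 0 -0.003 -0.13 0.034 0;-0.05 0 0 -0.003 -0.17 0.045 0;-0.052 0 0 -0.003 -0.21 0.055 0;-0.052 0 0 -0.003 -0.24 0.063 0;-0.052 0 0.001 -0.003 -0.2573 0.0673 0;-0.052 0 0.001 -0.003 -0.2573 0.0673 0;-0.052 0 0.001 -0.003 -0.2573 0.0673 0;-0.052 0 0.001 -0.003 -0.2573 0.0673 0"
}}

```text
clock: 22.85
tcp_pos: [0.501, 0.036, 0.1509]
orientation: [0.146, 1.566, -0.145]
contact_force: [0.2, -0.0, -4.9]
grip_width: 0.0182
```

Run:
```python
from h import *
plan((.5005,.0346,.098),np.pi/2-.187)
```

```text
t=22.85 row:  0.0018 -0.0004 -0.0005 0.0529 -0.0015 -0.0003  |t|=0.053 rows 0.8, ang rows 0.0
```

Call:
{"api": "apply_moves", "payload": {
  "series": "0.001 0 0 0.015 -0.001 -0.0002 0;0.001 0 0 0.03 -0.001 -0.0002 0;0.001 0 0 0.042 -0.001 -0.0002 0;0.001 0 0 0.05 -0.001 -0.0002 0;0.001 0 0 0.053 -0.001 -0.0002 0;0.001 0 0 0.053 -0.001 -0.0002 0;0.001 0 0 0.053 -0.001 -0.0002 0;0.001 0 0 0.053 -0.001 -0.0002 0;0.001 0 0 0.053 -0.001 -0.0002 0;0.001 0 0 0.053 -0.001 -0.0002 0"
}}

```text
clock: 24.1
tcp_pos: [0.5008, 0.0341, 0.098]
orientation: [0.148, 1.566, -0.147]
contact_force: [0.1, 0.1, -5.0]
grip_width: 0.0185
```

Run:
```python
from h import *
plan((.5005,.0346,.098),np.pi/2-.187)
import pickle
o=get_obs();print(o['grip_width'],o['contact_force'],o['moment'])
out={}
for n in("wrist","scene","side"):
    ci=camera_info(n);im=grab_frame(n);cv2.imwrite(f"pics/t_{n}.png",im);out[n]=ci
pickle.dump((out,o),open("t.pkl","wb"))
a=cv2.imread("pics/t_scene.png");cv2.imwrite("pics/t_sc.png",cv2.resize(a[140:280,230:380],None,fx=4.2,fy=4.2,interpolation=cv2.INTER_CUBIC))
a=cv2.imread("pics/t_side.png");cv2.imwrite("pics/t_sd.png",cv2.resize(a[150:270,220:370],None,fx=5,fy=5,interpolation=cv2.INTER_CUBIC))
```

```text
t=24.10 row:  -0.0008 -0.0000 -0.0004 0.0000 0.0004 -0.0004  |t|=0.001 rows 0.0, ang rows 0.0
0.01848683278190848 [ 0.1468  0.1057 -5.0423] [0.0195 0.0429 0.005 ]
```

View pics/t_wrist.png

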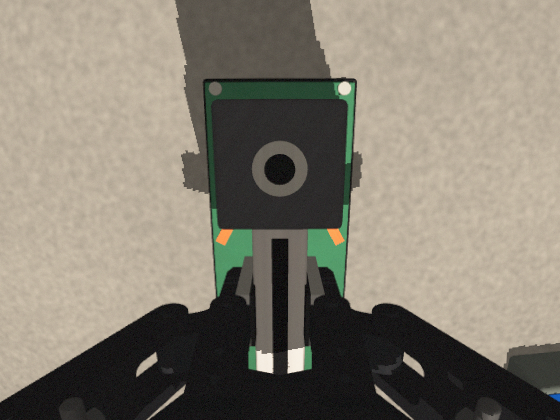

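View pics/t_sc.png

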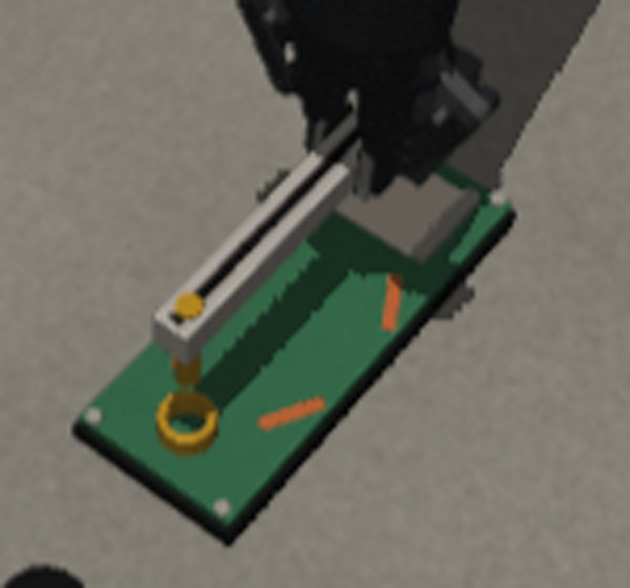

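View pics/t_sd.png

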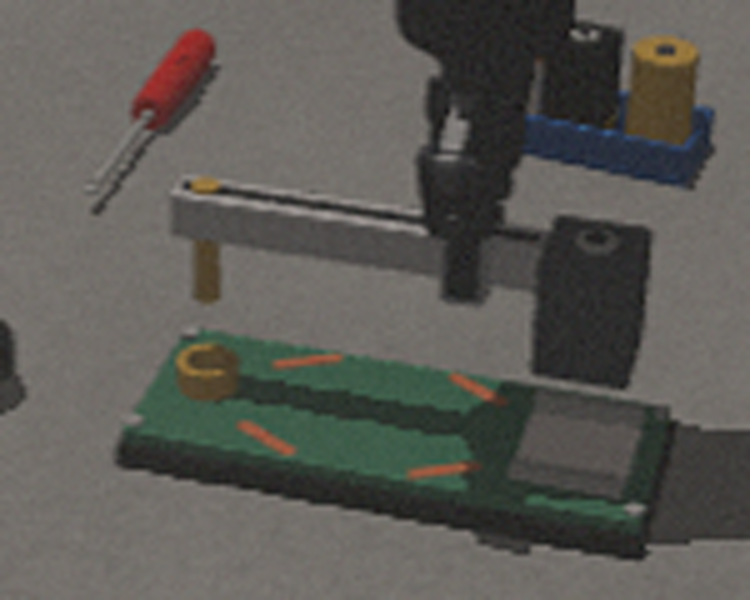

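Pin head and bush are visible in both fixed views, the block ring in side and wrist. I'll compare the arm with the fixture using the same cameras.

Run:
```python
from h import *
import pickle
C,o=pickle.load(open("t.pkl","rb"));cs,cd,cw=C['scene'],C['side'],C['wrist']
a=lambda p:np.array((230,140))+(np.array(p)+.5)/4.2-.5
b=lambda p:np.array((220,150))+(np.array(p)+.5)/5-.5
pin=tri([(cs,a((188,305))),(cd,b((206,185)))]);bush=tri([(cs,a((187,419))),(cd,b((208,357)))])
ring=tri([(cd,b((598,239))),(cw,(279.5,168.5))])
print('pin',pin,'bush',bush,'ring',ring)
fo=np.array([.5005,.0346]);u=np.array([np.cos(.187),-np.sin(.187)]);v=np.array([-u[1],u[0]])
for n,p in(('pin',pin),('bush',bush),('ring',ring)):print(n,(p[:2]-fo)@u,(p[:2]-fo)@v,p[2])
print('pin yaw vs ring',np.arctan2(*(pin-ring)[1::-1]), 'scene-only at z', onz(cs,[a((188,305))],.129),onz(cs,[a((187,419))],.035),'side',onz(cd,[b((206,185))],.129),onz(cd,[b((208,357))],.035))
print('side ring z.13',onz(cd,[b((598,239))],.13),'wrist',onz(cw,[(279.5,168.5)],.13))
# fixture screws in wrist view
print('wrist screws',onz(cw,[(215,88.5),(344.5,88.5)],.021), 'expected ',[fo+(-.085-.0325+0*.03)*u])
```

```text
pin [0.6223 0.0101 0.1282] bush [0.6237 0.0108 0.0338] ring [0.4461 0.0455 0.1325]
pin 0.12425834051012032 -0.0013983234582832418 0.12816193611370774
bush 0.1254846072457978 -0.0005295881986904483 0.03378528318263166
ring -0.055485487700259066 0.0005910646458273261 0.13251097699401643
pin yaw vs ring -0.1980674558202097 scene-only at z [[0.6231 0.0105 0.129 ]] [[0.6259 0.012  0.035 ]] side [[0.622  0.0112 0.129 ]] [[0.6225 0.0107 0.035 ]]
side ring z.13 [[0.4446 0.0417 0.13  ]] wrist [[0.4478 0.0452 0.13  ]]
wrist screws [[0.4084 0.0122 0.021 ]
 [0.4234 0.0909 0.021 ]] expected  [array([0.385 , 0.0564])]
```

The pin is within about 1.5 mm of the bush axis, and the block within about 1 mm of its place. A tiny trim, then settle.

Call:
{"api": "apply_moves", "payload": {
  "series": "-0.004 0 0 0 0.0004 0.0004 0;-0.004 0 0 0 0.0004 0.0004 0;-0.004 0 0 0 0.0004 0.0004 0;-0.004 0 0 0 0.0004 0.0004 0;-0.004 0 0 0 0.0004 0.0004 0;-0.004 0 0 0 0.0004 0.0004 0;-0.004 0 0 0 0.0004 0.0004 0;-0.004 0 0 0 0.0004 0.0004 0"
}}

```text
clock: 25.25
tcp_pos: [0.5012, 0.0344, 0.0979]
orientation: [0.145, 1.566, -0.144]
contact_force: [-0.1, -0.7, -6.2]
grip_width: 0.0185
```

Run:
```python
from h import *
plan((.5005,.0346,.098),np.pi/2-.187)
o=get_obs();print(o['tcp_pos'],o['grip_width'],np.abs(o['qvel']).max(),o['contact_force'])
a=grab_frame("scene");cv2.imwrite("pics/u.png",a)
b=grab_frame("side");cv2.imwrite("pics/u2.png",cv2.resize(b[120:280,200:400],None,fx=4,fy=3.7,interpolation=cv2.INTER_CUBIC))
```

```text
t=25.25 row:  0.0032 -0.0001 -0.0003 -0.0001 0.0001 -0.0007  |t|=0.001 rows 0.0, ang rows 0.0
[0.5012 0.0344 0.0979] 0.018524221765334047 0.00204196259041275 [-0.1066 -0.7126 -6.1529]
```

View pics/u.png

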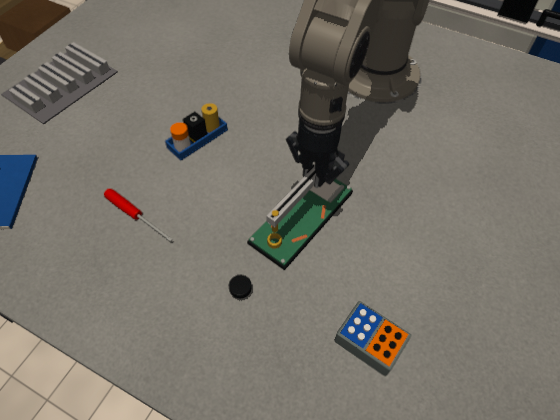

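View pics/u2.png

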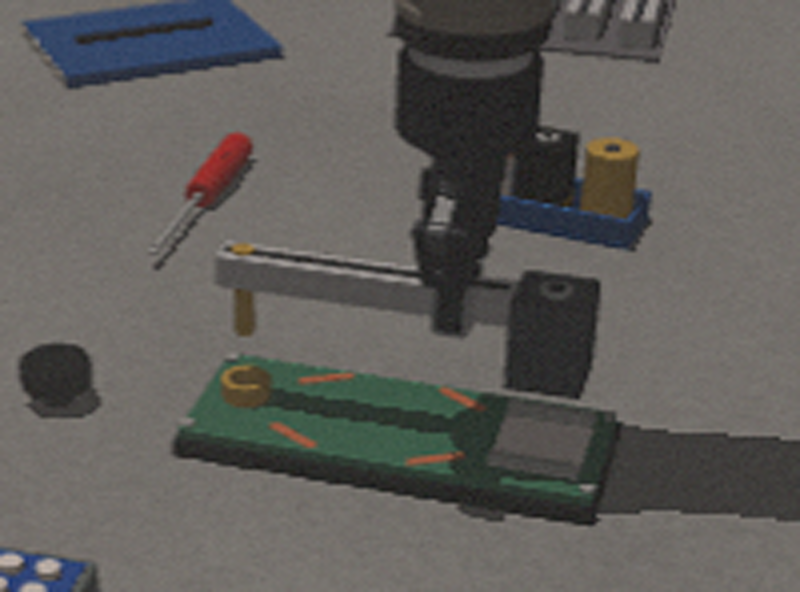

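The box holds jar, spacer and collar upright at (180,132), (195,125) and (210,117). The bystanders are unmoved, and the probe is level and still above the fixture. Handing in.

```bash
python3 -c "
from bench import *
print(hand_in())"
```

```text
the job is handed in; nothing more can be done
None
```

I packed the spacer into the middle slot of the blue box and the jar into the free end. The last pictures show both upright beside the collar. I then gripped the probe arm at its balance point and handed the job in at about 25 s of the 67 s allowed, still holding it over the fixture.

**Last checks:**
- **Height:** tool tip at 98 mm, so the arm's feet are about 50 mm above the deck.
- **Level and still:** the arm looks level in the pictures, and joint speeds are about 0.002 rad/s.
- **Grip:** the hand reads a steady load of about 6 N, and the bar shows no slipping or tilting.
- **Alignment:** before a final trim of about 0.5 mm, the pin was within about 1.5 mm of the bush axis and the block within about 1 mm of its place. I did not measure again after the trim.
- **Bystanders:** the controller, screwdriver and hand knob look unmoved.

**Disagreements:**
- The cameras differed from each other by 1–3 mm; I averaged their positions.
- The pin-to-block line read about 0.01 rad off the fixture's yaw, while the tool's own yaw matched it. I trimmed by only 0.004 rad.
- Two-view heights put the block's top about 4 mm above the pin's, about 3 mm more than expected. I took this as measuring noise, because the tool itself was vertical.

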